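# Close a freezing cassette on a rank of vials

### The arm

A 6-joint arm with a two-finger parallel gripper is mounted at the origin on a cart in front of the work surface, level with it; the furniture and walls round the work are solid. World frame = base frame: x ahead of the robot, y to its left, z up, the work surface at z = 0. Lengths are in mm, angles in rad, forces in N, time in s.
With the tool pointing down it reaches from about 300 to 825 mm from the base axis. Payload 5.4 kg.
Tool frame: the origin (TCP) lies between the finger pads; the fingertips stand 22 mm ahead of it and the grasp point (between the pads) lies 3 mm ahead of it (ctrl.tips_ahead is the z of the fingertips in the tool frame, in mm); z points along the fingers, y is the direction in which the jaws open and shut (so a half turn about z gives the same grasp; the last joint's range is limited). The gripper opens to 92 mm and grips with 3 to 60 N. Pads are 20 mm wide; open, the fingers measure 128 mm over their backs; the gripper's body (75 mm by 189 mm) begins 69 mm behind the grasp point.
Start: joints at [0.891, 0.158, 1.597, -0, 1.386, -0.21], TCP at [260.314, 512.682, 236.601] pointing down, gripper open.
Joint ranges: [-2.91, 2.91], [-0.94, 2.29], [0.18, 2.7], [-1.29, 4.43], [0.17, 2.64], [-3, 3]. Speed limits (rad/s): [2.57, 2.57, 3.14, 3.14, 3.14, 3.14].

### API

Orientations are given as a unit quaternion [x, y, z, w].
In Python, from station import ctrl, optics gives the robot as it stands. The module is installed in compiled form; this text tells all that it offers.
- The arm moves only by the tool play_rows, never from a script. Its argument "moves" is a list of rows, each an object with "linear": the shift along the tool's x, y, z in mm, a list of three; "delta_rot": the turn, a rotation vector about the tool's x, y, z in rad, a list of three. In form: [{"linear": [tx, ty, tz], "delta_rot": [wx, wy, wz]}, ...]. A call has 1 to 10 rows; each row is the pose to reach, as a shift and turn from the pose commanded when the call began, along the tool's axes at that moment; what a row does not reach only later rows make up. A row lasts 1/8 s, in which the tool goes at most 62.5 mm and 10.7 degrees, less where a joint would pass 70% of its speed; a pose out of reach is approached as far as the arm can. A call with a gripper value outside its range is refused whole. "jaw" is the opening, from 0 (shut) to 1 (fully open), set as the call begins (left out, the last holds). The fingers move at their own pace and stop on an object; "newtons" is the grip in N (left out, the last holds). Time passes only in rows, so rows that repeat a pose let the fingers close. It gives the time, the measured TCP pose, the force and the opening at its end, in the units of the state.
- ctrl.read_state(): the state, without advancing time (a new reading comes with each control period).
- optics.capture(name): name is "scene" or "top" or "wrist"; returns a dict with "pixels" (400x640x3 uint8, blue, green, red), "vertical_fov" (degrees; the focal length in pixels is half the picture's height over the tangent of half this angle, whatever the lens; pixels are square), "cx", "cy" (the principal point, pixels), "view" (4x4, takes a point from world to camera coordinates); the wrist camera has in their place "hand_eye" (4x4, takes a point from camera to tool coordinates, whose origin is the TCP and whose axes are the flange's). Camera axes: x right, y up, looking along -z (the intrinsics and any distortion apply to the point x, -y, -z); pixel columns grow to the right and rows downward; lengths in mm; the calibration is good to about 2 mm. A picture is of the moment at which its call begins: read the wrist's pose just before it. There is no depth.
- ctrl.close_job(): hands the job in, once; it reports no verdict.
The state is a dict: "clock": time; "q": joint angles; "joint_velocities": joint speeds; "effort": joint torques, N m; "eef_pos": TCP position; "tool_rot": TCP orientation; "wrist_force": force on the tool from outside, world axes, zero at the start; "moment": the same for the moment, N m; "opening": finger opening in mm.
Only numpy, scipy, OpenCV 4.12 (cv2) and the standard library are available. Lean on these libraries where they do the work, as an engineer would, in place of code of your own. Each camera call takes 0.05 s, during which the arm holds its last target.

### The job

Pick up the closing bar by its black grip and use it as a straightedge to sweep the four amber vials together, standing, off the apron into the channel of the freezing cassette and up against the sprung pressure plate. Keep pressing squarely until both spring catches have snapped in behind the ends of the bar, then let go, so that the bar stays locked and the vials are clamped. Feel for the catches: push gently, never ram the bar or squeeze the glass hard, do not touch the vials with the fingers or tip them, and leave the beaker and the petri dishes alone.

Things in the scene. Friction and masses are not known exactly. Their poses are not given: they have to be found in the camera images.
- cassette: heavy freezing cassette on a low grey riser (top at world z 56 mm), does not move. Origin under the middle of its base plate; +x the way the vials go in, +y left, z up; its x, y, z in mm are used below. Plate 200 wide, x -140 to 142; its top, z 8, is one flat floor: open apron x -140 to -52 where the vials stand, then a channel between blue side walls, and a back wall at x 88
- channel_mouth (a point): fixed point of the cassette on its floor at x -8, y 0, z 8, where the straight channel begins. Slippery blue side walls, 7 thick, top z 36: straight inner faces at y +-60 (channel 120 wide) from x -8 to 92; before that they flare out, to y +-72 at x -52. The four vials fit side by side
- pressure_plate (a joint): travel (m) of the sprung rubber-faced plate across the channel: 0 = free, its front face at cassette x 46; grows as the vials press it toward +x, to 0.034 at most. 114 wide, z 10 to 46. Spring 3.2 N at 0, plus 0.14 N per mm; it pushes vials and bar back out unless the catches hold the bar
- latch (a point): fixed point of the cassette at x 30, y 0, z 43 (height of the ears). Outside the walls two steel arms of one yoke carry, left and right, a brass spring catch (y +-74 outward, z 40 to 49, ramp toward the apron; the two add about 3 N) and beyond it (+x) a steel stop shoulder. An ear pushed in along +x forces the catch aside; it snaps out behind the ear about 2 mm before the ear meets the shoulder
- yoke_knob (a point): fixed point of the cassette at x 118, y 0, z 33, by the black knob that clamps the yoke. The yoke is clamped anywhere in 24 mm along x, NOT measured: the shoulders stop the bar's origin somewhere at cassette x 19.5 to 43.5; let go, it comes back 2 mm on to the catches. Feel for it: spring and catches together need some 5 to 11 N, at the shoulders the force rises steeply
- closing_bar: closing bar, a 220 g aluminium straightedge, standing left of the cassette on the riser. Origin: underside, middle of the blade; +x is the face that pushes, y along the bar, z up. Blade 114 long, x -5 to 5, z 0 to 33; on it a crossbar 160 long, x -5 to 5, z 33 to 43, whose ends (ears) pass over the side walls. On the cassette's floor its origin is at cassette z 8
- grip (a point): grip point of the closing bar, at bar x -22, y 0, z 40: middle of the black grip block behind the blade (bar x -36 to -5, 30 wide in y, z 0 to 62). Take it from above across its 30 mm, fingers closing along the bar
- vial_a: amber glass vial, white cap, 27 mm diameter, 58 mm tall, about 28 g; stands on the cassette's apron; origin at the centre of its underside, z up along its axis
- vial_b: amber glass vial, black cap, 27 mm diameter, 58 mm tall, about 28 g; stands on the cassette's apron; origin at the centre of its underside, z up along its axis
- vial_c: amber glass vial, white cap, 27 mm diameter, 58 mm tall, about 28 g; stands on the cassette's apron; origin at the centre of its underside, z up along its axis
- vial_d: amber glass vial, white cap, 27 mm diameter, 58 mm tall, about 28 g; stands on the cassette's apron; origin at the centre of its underside, z up along its axis
- beaker: clear beaker, 55 mm wide, 68 mm tall, standing at the left rear of the riser; origin at the centre of its underside; not part of the job, leave it where it is
- dishes: two stacked closed petri dishes, 62 mm wide, 30 mm tall, on the freezer lid near the robot on the right; origin at the centre of its underside; not part of the job, leave it where it is

How it is judged:
By the outcome, as a careful person would: the job done as asked, in the order asked, and still so for the second after the job is handed in, with the robot touching nothing.
It also fails if it takes over 56 s, if anything falls off the work surface, if the arm or the gripper's body presses on something with over 40 N, if the wrist force passes 120 N, or if a joint passes its speed limit or range.

## Working session

There is one attempt and no reset: what is moved stays moved. The work goes in short steps, Python scripts to look and compute and a tool call to move; the robot and the scene stay as the last step left them, time stands still between calls to the robot, and variables do not carry over. Pictures are saved under pics/ and viewed, and the job is handed in when it is done.

Besides the shell and the picture viewer there is one more tool, called as name([rows], argument=value, ...), one row to a line, values as JSON. play_rows: Moves the arm, as the interface text tells. Its arguments: {"type":"object","properties":{"moves":{"type":"array"},"jaw":{"type":"number"},"newtons":{"type":"number"}},"required":["moves"]}

```bash
mkdir -p pics; python3 - <<'E'
from station import ctrl, optics
import cv2,numpy as np
print(ctrl.read_state(), ctrl.tips_ahead)
for n in ("scene","top","wrist"):
    c=optics.capture(n); cv2.imwrite(f"pics/{n}0.png",c["pixels"])
    print(n,{k:(np.round(v,4).tolist() if hasattr(v,'tolist') else v) for k,v in c.items() if k!="pixels"})
E
```

```text
{'clock': 0.0, 'q': array([ 8.90917741e-01,  1.59049159e-01,  1.59822248e+00,  5.86370540e-06,
        1.38618807e+00, -2.10140320e-01]), 'joint_velocities': array([ 0.00086959,  0.0003681 ,  0.00063025, -0.00016917, -0.00098871,
        0.00049244]), 'effort': array([-1.73320896e-03, -3.85574090e+01, -3.22107089e+01,  7.00309547e-02,
        3.79631098e-02, -2.12369923e-04]), 'eef_pos': array([259.93970776, 512.23844442, 235.62370246]), 'tool_rot': array([ 2.32716138e-01,  9.72544255e-01, -8.41370035e-04, -4.04454248e-04]), 'wrist_force': array([-0.10907104, -0.15173373,  0.6025306 ]), 'moment': array([-0.00196615,  0.00467239, -0.00352723]), 'opening': 91.69488002205055} 22.0
scene {'vertical_fov': 51.838631959268675, 'cx': 331.17000844211583, 'cy': 199.200725737826, 'view': [[-0.3216, -0.9468, -0.0107, 84.0802], [0.7613, -0.2652, 0.5917, -502.1082], [-0.5631, 0.1821, 0.8061, -758.4783], [0.0, 0.0, 0.0, 1.0]]}
top {'vertical_fov': 42.82281882966495, 'cx': 314.5146255222187, 'cy': 196.54447821103952, 'view': [[0.0073, -0.9999, -0.0088, -73.1601], [0.9856, 0.0057, 0.1689, -527.258], [-0.1689, -0.01, 0.9856, -1462.1242], [0.0, 0.0, 0.0, 1.0]]}
wrist {'vertical_fov': 61.69591203269704, 'cx': 314.2576463439046, 'cy': 200.822016003861, 'hand_eye': [[0.0004, 0.9677, 0.2519, 71.2007], [1.0, -0.0004, -0.0003, 0.7983], [-0.0002, 0.2519, -0.9677, -147.6481], [0.0, 0.0, 0.0, 1.0]]}
```

View pics/scene0.png

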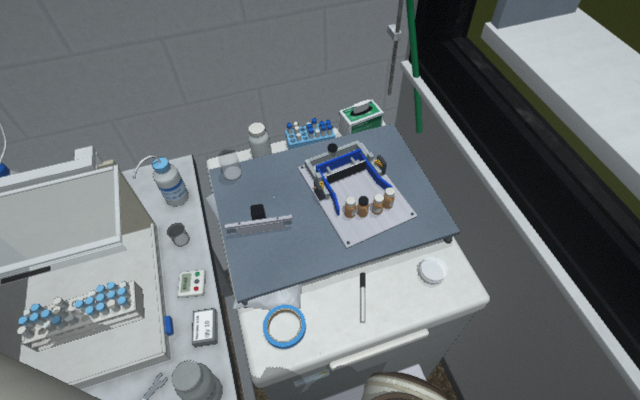

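View pics/top0.png

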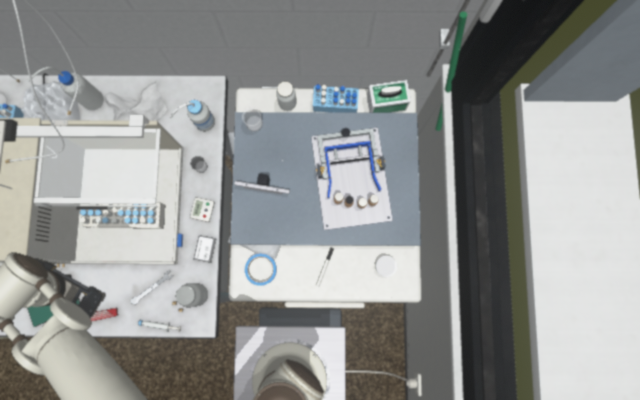

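View pics/wrist0.png

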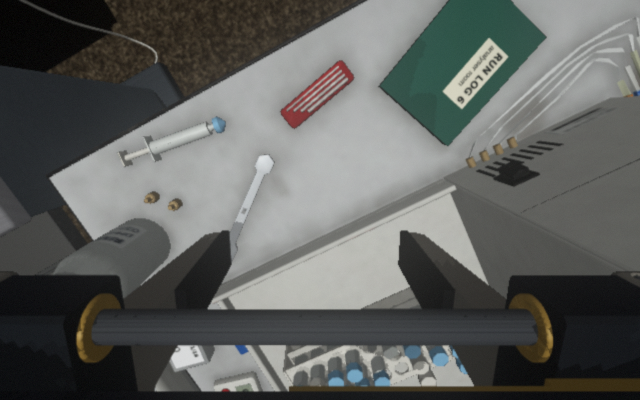

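```bash
cat > h.py <<'E'
import numpy as np,cv2
from scipy.spatial.transform import Rotation as R
def f(c): return 200/np.tan(np.radians(c["vertical_fov"])/2)
def cam(c,st=None):
    "camera-to-world 4x4"
    if "view" in c: return np.linalg.inv(c["view"])
    T=np.eye(4); T[:3,:3]=R.from_quat(st["tool_rot"]).as_matrix(); T[:3,3]=st["eef_pos"]
    return T@c["hand_eye"]
def ray(c,T,uv):
    uv=np.atleast_2d(uv).astype(float); F=f(c)
    d=np.c_[(uv[:,0]-c["cx"])/F,-(uv[:,1]-c["cy"])/F,-np.ones(len(uv))]
    return T[:3,3],d@T[:3,:3].T
def onz(c,T,uv,z):
    o,d=ray(c,T,uv); return o+d*((z-o[2])/d[:,2])[:,None]
def proj(c,T,P):
    P=np.atleast_2d(P); p=(P-T[:3,3])@T[:3,:3]; F=f(c)
    return np.c_[c["cx"]+F*p[:,0]/-p[:,2], c["cy"]-F*p[:,1]/-p[:,2]]
E
python3 - <<'E'
import cv2
a=cv2.imread("pics/top0.png")[100:240,225:425]; cv2.imwrite("pics/topz.png",cv2.resize(a,None,fx=4,fy=4,interpolation=cv2.INTER_CUBIC))
E
```

```text
(no output)
```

View pics/topz.png

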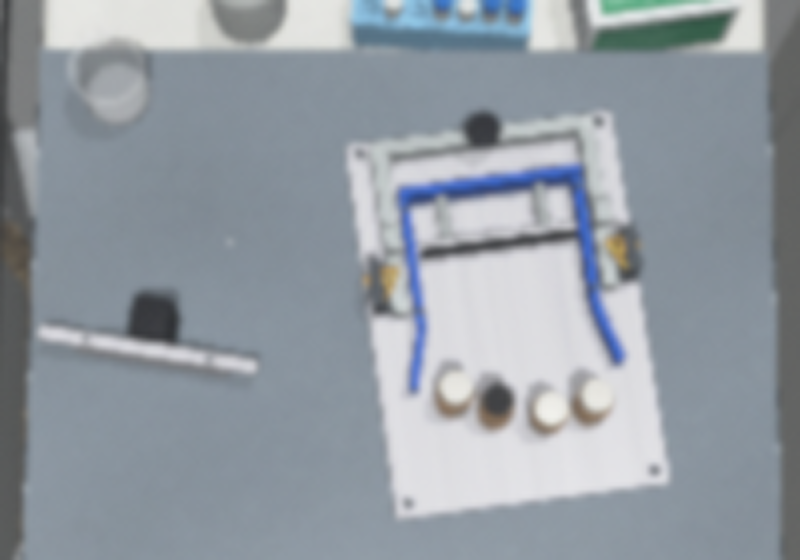

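```bash
python3 - <<'E'
from station import ctrl, optics
from h import *
c=optics.capture("top");T=cam(c)
z=lambda u,v:[225+u/4,100+v/4]
print(onz(c,T,[z(350,145),z(606,112),z(668,482),z(398,516)],64).round(1))
print("caps",onz(c,T,[z(455,390),z(497,398),z(548,410),z(594,397)],122).round(1))
print("bar ends",onz(c,T,[z(40,333),z(257,366)],99).round(1),"grip",onz(c,T,[z(155,313)],118).round(1), "beaker",onz(c,T,[z(115,95)],60))
E
```

```text
[[ 706.4  -62.6   64. ]
 [ 732.7 -253.1   64. ]
 [ 455.5 -294.2   64. ]
 [ 429.6  -99.4   64. ]]
caps [[ 512.1 -138.3  122. ]
 [ 506.6 -167.6  122. ]
 [ 498.4 -203.2  122. ]
 [ 507.7 -235.4  122. ]]
bar ends [[555.7 157.6  99. ]
 [532.6   1.9  99. ]] grip [[566.8  73.5 118. ]] beaker [[745.56721047 114.04650568  60.        ]]
```

```bash
cat >> h.py <<'E'
import json
def tool(psi):
    c,s=np.cos(psi),np.sin(psi); return np.array([[c,s,0],[s,-c,0],[0,0,-1]]).T.T if False else np.array([[c,s,0],[s,-c,0],[0,0,-1.]])
def plan(cur,tgt):
    "cur,tgt: (x,y,z,yawdeg) commanded -> linear, rz"
    R0=tool(np.radians(cur[3])); l=R0.T@(np.array(tgt[:3])-np.array(cur[:3]))
    return l.round(1), round(-np.radians(tgt[3]-cur[3]),4)
def apply(cur,l,rz):
    R0=tool(np.radians(cur[3])); p=np.array(cur[:3])+R0@np.array(l)
    return (*p.round(2), cur[3]-np.degrees(rz))
E
python3 -c "
from h import *
c=(260.314,512.682,236.601,153.08)
print(plan(c,(430,-60,330,53.08)))"
```

```text
(array([-410.6, -433.8,  -93.4]), np.float64(1.7453))
```

play_rows([
  {"linear": [0, 0, -60], "delta_rot": [0, 0, 0.15]},
  {"linear": [-20, -20, -93], "delta_rot": [0, 0, 0.33]},
  {"linear": [-410, -434, -93], "delta_rot": [0, 0, 1.745]},
  {"linear": [-410, -434, -93], "delta_rot": [0, 0, 1.745]},
  {"linear": [-410, -434, -93], "delta_rot": [0, 0, 1.745]},
  {"linear": [-410, -434, -93], "delta_rot": [0, 0, 1.745]},
  {"linear": [-410, -434, -93], "delta_rot": [0, 0, 1.745]},
  {"linear": [-410, -434, -93], "delta_rot": [0, 0, 1.745]},
  {"linear": [-410, -434, -93], "delta_rot": [0, 0, 1.745]},
  {"linear": [-410, -434, -93], "delta_rot": [0, 0, 1.745]},
])

```text
clock: 1.45
eef_pos: [410.1, 4.1, 329.7]
tool_rot: [0.896, 0.445, 0.0, 0.0]
wrist_force: [0.2, 0.3, -0.2]
opening: 91.8
```

```bash
cat >> h.py <<'E'
def now():
    from station import ctrl
    s=ctrl.read_state(); m=R.from_quat(s["tool_rot"]).as_matrix()
    return (*s["eef_pos"], np.degrees(np.arctan2(m[1,0],m[0,0]))), s
E
python3 -c "
from h import *
c,s=now();print(np.round(c,2),s['q'].round(3),s['joint_velocities'].round(3))
print(plan(c,(430,-60,330,8)))"
```

```text
[410.14   4.05 329.69  52.85] [-0.287 -0.339  1.88   0.     1.6    0.361] [-1.134  0.304 -0.227  0.002 -0.077 -0.337]
(array([-39.1,  54.5,  -0.3]), np.float64(0.7829))
```

play_rows([
  {"linear": [0, 0, 0], "delta_rot": [0, 0, 0.17]},
  {"linear": [0, 0, 0], "delta_rot": [0, 0, 0.34]},
  {"linear": [0, 0, 0], "delta_rot": [0, 0, 0.51]},
  {"linear": [0, 0, 0], "delta_rot": [0, 0, 0.68]},
  {"linear": [0, 0, 0], "delta_rot": [0, 0, 0.785]},
  {"linear": [0, 0, 0], "delta_rot": [0, 0, 0.785]},
  {"linear": [0, 0, 0], "delta_rot": [0, 0, 0.785]},
])

```text
clock: 2.33
eef_pos: [410.0, 6.1, 329.5]
tool_rot: [0.997, 0.072, -0.0, -0.0]
wrist_force: [0.1, -0.6, 0.6]
opening: 91.9
```

```bash
python3 - <<'E'
from h import *
from station import optics
p,s=now();print(np.round(p,2),s['joint_velocities'].round(3),s["wrist_force"])
c=optics.capture("wrist");T=cam(c,s);cv2.imwrite("pics/w1.png",c["pixels"]);
np.save("w1.npy",T)
print(proj(c,T,[[429.6,-99.4,64],[532.6,1.9,99]]))
E
```

```text
[409.98   6.1  329.54   8.23] [ 0.     0.001 -0.001 -0.001  0.     0.007] [ 0.09650611 -0.6345288   0.59700969]
[[401.26306252 168.83264971]
 [335.82625223  64.64128645]]
```

View pics/w1.png

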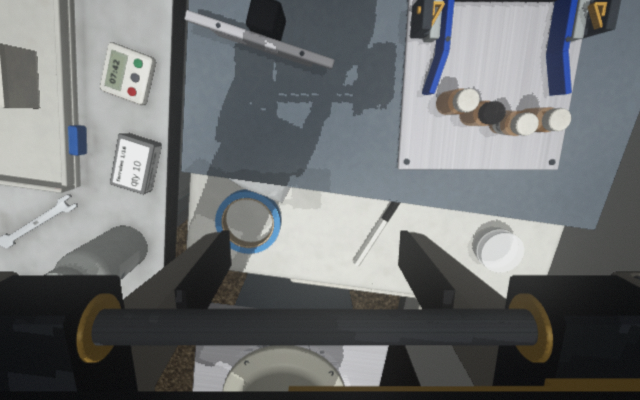

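play_rows([
  {"linear": [60, 40, 0], "delta_rot": [0, 0, 0]},
  {"linear": [110, 70, 0], "delta_rot": [0, 0, 0]},
  {"linear": [110, 70, 0], "delta_rot": [0, 0, 0]},
  {"linear": [110, 70, 0], "delta_rot": [0, 0, 0]},
  {"linear": [110, 70, 0], "delta_rot": [0, 0, 0]},
])

```text
clock: 3.0
eef_pos: [528.2, -47.1, 330.6]
tool_rot: [0.997, 0.071, 0.001, 0.0]
wrist_force: [0.1, 1.1, 0.1]
opening: 92.3
```

```bash
python3 - <<'E'
from h import *
from station import optics
p,s=now();print(np.round(p,2),s['joint_velocities'].round(3),s["wrist_force"])
c=optics.capture("wrist");T=cam(c,s);cv2.imwrite("pics/w2.png",c["pixels"]);
np.save("w2.npy",T)
cv2.imwrite("pics/w2a.png",cv2.resize(c["pixels"][:250,160:420],None,fx=2.4,fy=2.4,interpolation=cv2.INTER_CUBIC))
cv2.imwrite("pics/w2b.png",cv2.resize(c["pixels"][:200,300:520],None,fx=3,fy=3,interpolation=cv2.INTER_CUBIC))
E
```

```text
[528.2  -47.13 330.57   8.17] [ 0.002 -0.011  0.002 -0.    -0.003  0.002] [0.10702293 1.13564999 0.14377596]
```

View pics/w2.png

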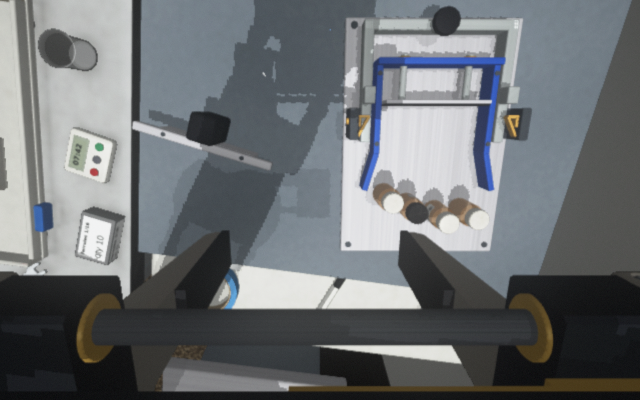

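View pics/w2b.png

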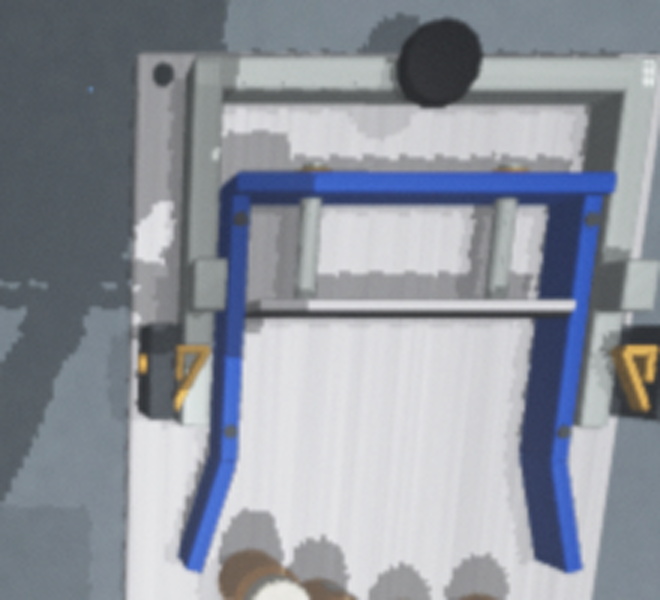

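View pics/w2a.png

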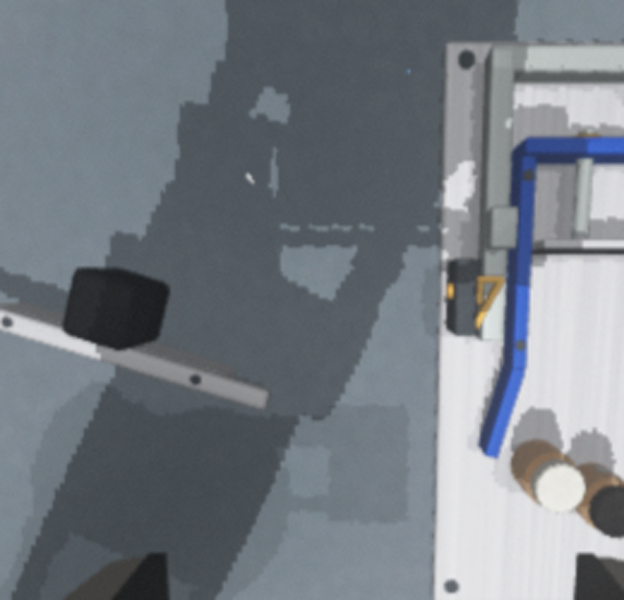

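```bash
cat > m1.py <<'E'
from h import *
from station import optics
c=optics.capture("wrist");T=np.load("w2.npy")
P=onz(c,T,[[346.7,18.3],[522,18],[491,251],[342,250]],64)[:,:2];print("plate",P.round(1))
for i in range(4): print(np.linalg.norm(P[i]-P[i-1]).round(1),end=" ")
x=(P[0]+P[1]-P[2]-P[3]);y=(P[0]+P[3]-P[1]-P[2]);a=np.degrees(np.arctan2(x[1],x[0]));b=np.degrees(np.arctan2(y[1],y[0]))-90
ca=(a+b)/2; o=P.mean(0)-np.array([np.cos(np.radians(ca)),np.sin(np.radians(ca))])*1
print("yaw",a,b,"orig",o)
S=onz(c,T,[[354.6,24.6],[348.3,244.2],[485,244]],64)[:,:2];print("screws",S.round(1),"mid",(S[0]+S[2])/2)
d=S[0]-S[1];print(np.degrees(np.arctan2(d[1],d[0])))
H=onz(c,T,[[162.9,134.2],[241.3,157.9]],99)[:,:2];d=H[0]-H[1];print("bar",H.round(1),H.mean(0),np.degrees(np.arctan2(d[1],d[0])),np.linalg.norm(d))
E=onz(c,T,[[133,125],[270.5,166]],99)[:,:2];d=E[0]-E[1];print("ends",E.round(1),E.mean(0),np.degrees(np.arctan2(d[1],d[0])),np.linalg.norm(d))
V=onz(c,T,[[393,203],[416,212],[447.5,223],[476.5,219]],122)[:,:2]
A=np.radians(ca);Rc=np.array([[np.cos(A),np.sin(A)],[-np.sin(A),np.cos(A)]])
print("vials",V.round(1),((V-o)@Rc.T).round(1))
E
python3 m1.py
```

```text
plate [[ 705.9  -57.4]
 [ 734.2 -251.7]
 [ 457.  -294. ]
 [ 430.2  -97.6]]
278.7 196.4 280.5 198.2 yaw 8.490377486068155 8.03274374359519 orig [ 580.8488109  -175.33392114]
screws [[ 700.9  -67.3]
 [ 439.5 -104.5]
 [ 465.5 -283.4]] mid [ 583.19227981 -175.34942389]
8.11857223710347
bar [[552.5 127.3]
 [538.6  38.7]] [545.53437451  83.02199108] 81.11177134484727 89.7330927432072
ends [[557.8 160.3]
 [534.1   5. ]] [545.97138516  82.65137513] 81.3419858982951 157.18795247591265
vials [[ 516.5 -135.5]
 [ 510.  -162.9]
 [ 502.4 -200.5]
 [ 511.6 -231.4]] [[-58.   48.6]
 [-68.3  22.5]
 [-81.2 -13.7]
 [-76.6 -45.5]]
```

```bash
python3 -c "
from h import *
print(plan((528.2,-47.1,330.6,8.2),(567.5,79,250,171.3)))"
```

```text
(array([  56.9, -119.2,   80.6]), np.float64(-2.8466))
```

play_rows([
  {"linear": [6, -12, 0], "delta_rot": [0, 0, -0.15]},
  {"linear": [14, -30, 0], "delta_rot": [0, 0, -0.33]},
  {"linear": [22, -48, 0], "delta_rot": [0, 0, -0.51]},
  {"linear": [30, -66, 10], "delta_rot": [0, 0, -0.69]},
  {"linear": [38, -84, 30], "delta_rot": [0, 0, -0.87]},
  {"linear": [46, -100, 50], "delta_rot": [0, 0, -1.05]},
  {"linear": [54, -112, 70], "delta_rot": [0, 0, -1.23]},
  {"linear": [57, -119, 81], "delta_rot": [0, 0, -1.41]},
  {"linear": [57, -119, 81], "delta_rot": [0, 0, -1.59]},
  {"linear": [57, -119, 81], "delta_rot": [0, 0, -1.75]},
])

```text
clock: 4.35
eef_pos: [567.9, 78.6, 249.2]
tool_rot: [0.582, 0.813, 0.0, 0.0]
wrist_force: [-0.4, 0.0, 0.5]
opening: 91.9
```

play_rows([
  {"linear": [0, 0, 0], "delta_rot": [0, 0, -0.18]},
  {"linear": [0, 0, 0], "delta_rot": [0, 0, -0.36]},
  {"linear": [0, 0, 0], "delta_rot": [0, 0, -0.54]},
  {"linear": [0, 0, 0], "delta_rot": [0, 0, -0.72]},
  {"linear": [0, 0, 0], "delta_rot": [0, 0, -0.9]},
  {"linear": [0, 0, 0], "delta_rot": [0, 0, -1.05]},
  {"linear": [0, 0, 0], "delta_rot": [0, 0, -1.097]},
  {"linear": [0, 0, 0], "delta_rot": [0, 0, -1.097]},
  {"linear": [0, 0, 0], "delta_rot": [0, 0, -1.097]},
])

```text
clock: 5.48
eef_pos: [568.2, 78.3, 249.1]
tool_rot: [0.077, 0.997, 0.0, 0.0]
wrist_force: [0.7, -0.3, 0.1]
opening: 92.0
```

```bash
python3 - <<'E'
from h import *
from station import optics
p,s=now();print(np.round(p,2),s['q'].round(3),s["wrist_force"])
c=optics.capture("wrist");T=cam(c,s);cv2.imwrite("pics/w3.png",c["pixels"]);
np.save("w3.npy",T)
E
```

```text
[568.24  78.32 249.06 171.21] [-0.074  0.146  1.586  0.     1.409 -1.491] [ 0.67368295 -0.27242316  0.12594436]
```

View pics/w3.png

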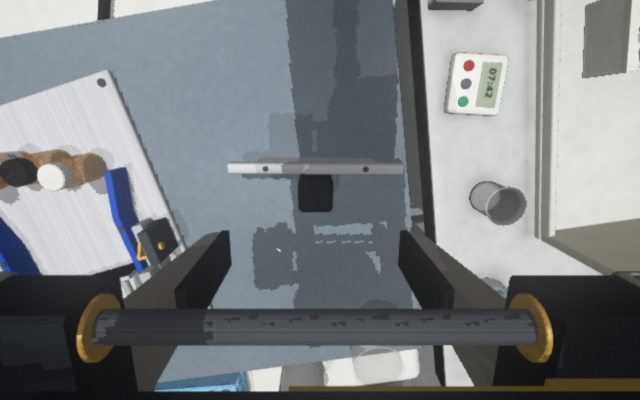

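```bash
python3 - <<'E'
from h import *
from station import optics
c=optics.capture("wrist");T=np.load("w3.npy")
g=cv2.cvtColor(cv2.imread("pics/w3.png"),6)
H=onz(c,T,[[265,169],[366,169.5]],99)[:,:2];d=H[1]-H[0];print(H.mean(0),np.degrees(np.arctan2(d[1],d[0])),np.linalg.norm(d))
E=onz(c,T,[[227.5,168],[403,168]],99)[:,:2];d=E[1]-E[0];print(E.mean(0),np.degrees(np.arctan2(d[1],d[0])),np.linalg.norm(d))
m=(g[170:225,290:345]<28).astype('uint8');ys,xs=np.nonzero(m);print(xs.min()+290,xs.max()+290,ys.min()+170,ys.max()+170)
cv2.imwrite("pics/w3z.png",cv2.resize(cv2.imread("pics/w3.png")[150:230,220:410],None,fx=4,fy=4))
E
```

```text
[546.28354497  83.87750776] 80.94998613624473 90.56045365344929
[545.13209303  83.82173596] 81.23614260288126 157.20762211030788Traceback (most recent call last):
  File "<stdin>", line 7, in <module>
    return umr_minimum(a, axis, None, out, keepdims, initial, where)
ValueError: zero-size array to reduction operation minimum which has no identity
```

play_rows([
  {"linear": [1, 2, 30], "delta_rot": [0, 0, 0]},
  {"linear": [1, 2, 65], "delta_rot": [0, 0, 0]},
  {"linear": [1, 2, 100], "delta_rot": [0, 0, 0]},
  {"linear": [1, 2, 125], "delta_rot": [0, 0, 0]},
  {"linear": [1, 2, 140], "delta_rot": [0, 0, 0]},
  {"linear": [1, 2, 150], "delta_rot": [0, 0, 0]},
  {"linear": [1, 2, 150], "delta_rot": [0, 0, 0]},
])

```text
clock: 6.45
eef_pos: [567.7, 80.3, 98.5]
tool_rot: [0.076, 0.997, -0.0, -0.0]
wrist_force: [-0.8, -0.4, -0.4]
opening: 91.8
```

```bash
python3 - <<'E'
from h import *
from station import optics
p,s=now();print(np.round(p,2),s["wrist_force"])
c=optics.capture("wrist");cv2.imwrite("pics/w4.png",c["pixels"]);
E
```

```text
[567.71  80.31  98.49 171.24] [-0.7711931  -0.37721929 -0.43796318]
```

View pics/w4.png

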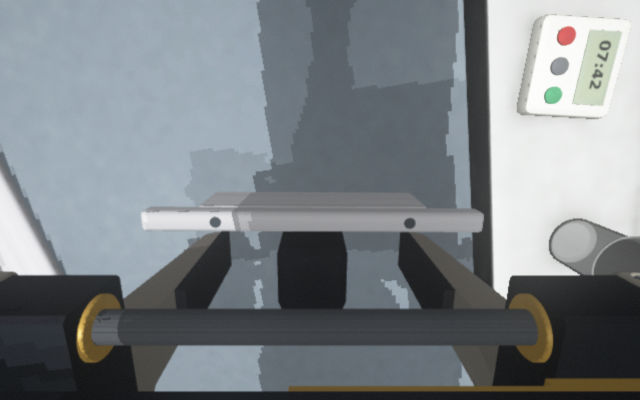

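play_rows([
  {"linear": [0, 0, 0], "delta_rot": [0, 0, 0]},
  {"linear": [0, 0, 0], "delta_rot": [0, 0, 0]},
  {"linear": [0, 0, 0], "delta_rot": [0, 0, 0]},
  {"linear": [0, 0, 0], "delta_rot": [0, 0, 0]},
  {"linear": [0, 0, 0], "delta_rot": [0, 0, 0]},
  {"linear": [0, 0, 0], "delta_rot": [0, 0, 0]},
  {"linear": [0, 0, 0], "delta_rot": [0, 0, 0]},
], jaw=0.2, newtons=40)

```text
clock: 7.38
eef_pos: [567.7, 80.2, 98.6]
tool_rot: [0.076, 0.997, -0.0, -0.0]
wrist_force: [0.1, -1.4, 0.4]
opening: 29.7
```

play_rows([
  {"linear": [0, 0, 0], "delta_rot": [0, 0, 0]},
  {"linear": [0, 0, -3], "delta_rot": [0, 0, 0]},
  {"linear": [0, 0, -15], "delta_rot": [0, 0, 0]},
  {"linear": [0, 0, -40], "delta_rot": [0, 0, 0]},
  {"linear": [0, 0, -70], "delta_rot": [0, 0, 0]},
  {"linear": [0, 0, -100], "delta_rot": [0, 0, 0]},
  {"linear": [0, 0, -110], "delta_rot": [0, 0, 0]},
  {"linear": [0, 0, -110], "delta_rot": [0, 0, 0]},
], jaw=0.0)

```text
clock: 8.38
eef_pos: [568.0, 80.3, 209.1]
tool_rot: [0.076, 0.997, 0.0, 0.001]
wrist_force: [0.5, -1.1, -2.2]
opening: 29.7
```

```bash
python3 - <<'E'
from h import *
from station import optics
p,s=now();print(np.round(p,2),s["tool_rot"].round(4),s["wrist_force"],s["opening"],s['q'].round(3))
c=optics.capture("wrist");T=cam(c,s);np.save("w5.npy",T);cv2.imwrite("pics/w5.png",c["pixels"]);
cv2.imwrite("pics/w5z.png",cv2.resize(c["pixels"][170:320,120:500],None,fx=2.1,fy=2.1,interpolation=cv2.INTER_CUBIC))
E
```

```text
[567.99  80.31 209.05 171.24] [7.630e-02 9.971e-01 0.000e+00 6.000e-04] [ 0.52815288 -1.09775164 -2.15811699] 29.658363528734913 [-0.07   0.176  1.633  0.     1.332 -1.488]
```

View pics/w5z.png

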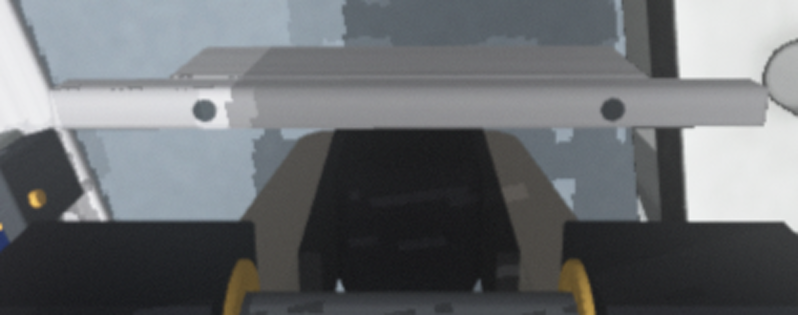

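```bash
python3 - <<'E'
from h import *
from station import optics
c=optics.capture("wrist");T=c["hand_eye"]
uv=np.array([[205,110],[613,110],[409,84],[409,126]])/2.1+[120,170]
print(onz(c,T,uv,-0.5).round(2))
# plan above apron
ca=8.2;A=np.radians(ca);X=np.array([np.cos(A),np.sin(A)])
o=np.array([581,-175.3])
for x in (-118,-22,0,30): print(x,(o+X*(x-22)).round(1))
E
```

```text
[[ 22.3  -43.65  -0.5 ]
 [ 22.33  46.08  -0.5 ]
 [ 28.27   1.21  -0.5 ]
 [ 18.6    1.22  -0.5 ]]
-118 [ 442.4 -195.3]
-22 [ 537.4 -181.6]
0 [ 559.2 -178.4]
30 [ 588.9 -174.2]
```

play_rows([
  {"linear": [2, -8, -6], "delta_rot": [0, 0, 0.08]},
  {"linear": [8, -28, -6], "delta_rot": [0, 0, 0.22]},
  {"linear": [16, -56, -6], "delta_rot": [0, 0, 0.38]},
  {"linear": [24, -84, -6], "delta_rot": [0, 0, 0.54]},
  {"linear": [32, -112, -6], "delta_rot": [0, 0, 0.7]},
  {"linear": [40, -140, -6], "delta_rot": [0, 0, 0.86]},
  {"linear": [48, -168, -6], "delta_rot": [0, 0, 1.02]},
  {"linear": [56, -196, -6], "delta_rot": [0, 0, 1.18]},
  {"linear": [62, -218, -6], "delta_rot": [0, 0, 1.32]},
  {"linear": [66, -234, -6], "delta_rot": [0, 0, 1.42]},
])

```text
clock: 9.72
eef_pos: [465.7, -141.3, 213.0]
tool_rot: [0.709, 0.705, -0.0, -0.001]
wrist_force: [0.9, 0.3, -1.5]
opening: 29.6
```

```bash
python3 -c "
from h import *
c0=(568,80.3,209,171.2); c=apply(c0,[66,-234,-6],1.42);print(c,now()[0]);print(plan(c,(442,-195,215,8.2)))"
```

```text
(np.float64(466.98), np.float64(-140.85), np.float64(215.0), np.float64(89.8399930914231)) (np.float64(465.6596474468899), np.float64(-141.3477746264753), np.float64(212.99171063739743), np.float64(89.63244341918119))
(array([-54.2, -24.8,   0. ]), np.float64(1.4249))
```

play_rows([
  {"linear": [-6, -3, 0], "delta_rot": [0, 0, 0.12]},
  {"linear": [-14, -6, 0], "delta_rot": [0, 0, 0.28]},
  {"linear": [-22, -10, 0], "delta_rot": [0, 0, 0.44]},
  {"linear": [-30, -13, 0], "delta_rot": [0, 0, 0.6]},
  {"linear": [-36, -16, 0], "delta_rot": [0, 0, 0.76]},
  {"linear": [-42, -19, 0], "delta_rot": [0, 0, 0.92]},
  {"linear": [-48, -22, 0], "delta_rot": [0, 0, 1.08]},
  {"linear": [-52, -24, 0], "delta_rot": [0, 0, 1.24]},
  {"linear": [-54, -25, 0], "delta_rot": [0, 0, 1.38]},
  {"linear": [-54, -25, 0], "delta_rot": [0, 0, 1.425]},
])

```text
clock: 10.98
eef_pos: [440.9, -194.5, 212.9]
tool_rot: [0.998, 0.071, -0.001, -0.001]
wrist_force: [-0.2, 0.5, -2.7]
opening: 29.7
```

play_rows([
  {"linear": [0, 0, 0], "delta_rot": [0, 0, 0]},
  {"linear": [0, 0, 0], "delta_rot": [0, 0, 0]},
])

```text
clock: 11.22
eef_pos: [441.4, -194.6, 213.8]
tool_rot: [0.997, 0.072, -0.001, -0.0]
wrist_force: [0.2, -0.4, -2.2]
opening: 29.7
```

```bash
python3 - <<'E'
from h import *
from station import optics
p,s=now();print(np.round(p,2),s["tool_rot"].round(4),s["wrist_force"],s["opening"],s['q'].round(3))
c=optics.capture("wrist");T=cam(c,s);np.save("w6.npy",T);cv2.imwrite("pics/w6.png",c["pixels"]);
E
```

```text
[ 441.43 -194.57  213.81    8.29] [ 9.974e-01  7.220e-02 -6.000e-04 -5.000e-04] [ 0.23388659 -0.37902743 -2.20986034] 29.736770054429662 [-0.666 -0.066  1.875 -0.     1.334  0.76 ]
```

View pics/w6.png

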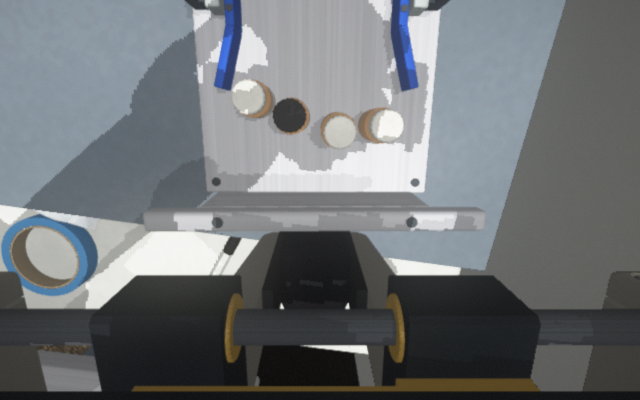

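```bash
python3 - <<'E'
from h import *
from station import optics
c=optics.capture("wrist");T=np.load("w6.npy");im=c["pixels"]
cv2.imwrite("pics/w6z.png",cv2.resize(im[0:200,180:450],None,fx=2.9,fy=2.9,interpolation=cv2.INTER_CUBIC))
g=cv2.cvtColor(im,6)
def dark(u,v,r=7):
    w=g[v-r:v+r+1,u-r:u+r+1].astype(float);m=np.clip(np.median(w)-20-w,0,None);y,x=np.mgrid[-r:r+1,-r:r+1]
    return [u+(m*x).sum()/m.sum(),v+(m*y).sum()/m.sum()]
s=[dark(216,182),dark(415,182)];print(s)
he=c["hand_eye"];print("screws tool",onz(c,he,s,149.8).round(2))
b=[dark(218,222,5),dark(411,222,5)];print(b,onz(c,he,b,-.5).round(2))
P=onz(c,T,s,64);d=P[0]-P[1];print(P.round(1),np.degrees(np.arctan2(-d[0],d[1])))
hsv=cv2.cvtColor(im,cv2.COLOR_BGR2HSV);m=cv2.inRange(hsv,(105,150,60),(130,255,255))
n,l,st,ce=cv2.connectedComponentsWithStats(m);print(st[st[:,4]>100])
E
```

```text
[[np.float64(215.6990583804143), np.float64(181.36045197740114)], [np.float64(414.27017092446243), np.float64(182.1891196471237)]]
screws tool [[ 11.42 -90.1  149.8 ]
 [ 10.73  89.49 149.8 ]]
[[np.float64(nan), np.float64(nan)], [np.float64(409.33142857142855), np.float64(221.96571428571428)]] [[  nan   nan   nan]
 [22.29 42.91 -0.5 ]]
[[ 439.5 -103.6   64. ]
 [ 464.8 -281.4   64. ]] 8.0796691434246
[[     0      0    640    400 254638]
 [   215      0     20     88    705]
 [   398      8     19     80    605]]<stdin>:8: RuntimeWarning: invalid value encountered in scalar divide
```

View pics/w6z.png

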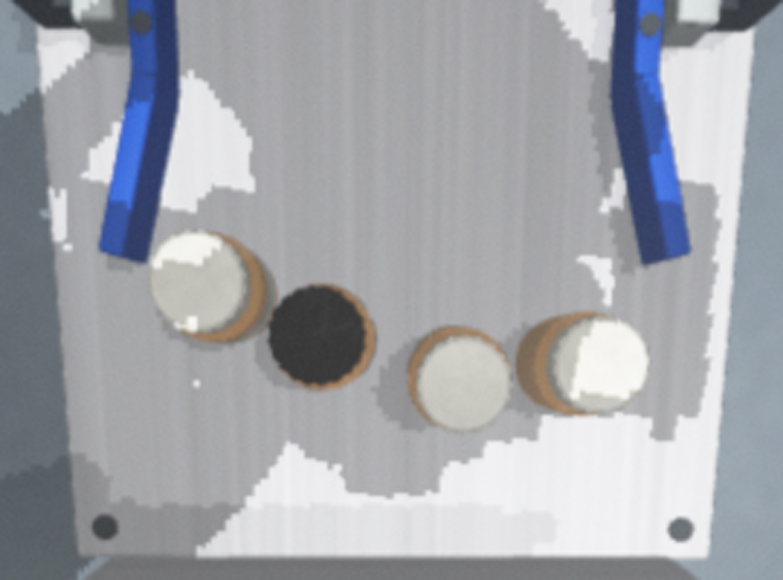

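```bash
python3 - <<'E'
from h import *
from station import optics
for i in range(2):
    c=optics.capture("wrist");print(c["hand_eye"],c["cx"],c["vertical_fov"])
g=cv2.cvtColor(c["pixels"],6)
he=c["hand_eye"]
print(onz(c,he,[[215.7,181.4],[414.3,182.2]],149.8).round(2))
print("bar",onz(c,he,[[217.6,222.4],[411.9,222.4]],-.5).round(2))
z=lambda u,v:[180+u/2.9,v/2.9]
print("plate",onz(c,he,[z(80,555),z(708,557)],149.8).round(2))
print("screws",onz(c,he,[z(105,527),z(681,529)],149.8).round(2))
print("flare tip front outer/inner top",onz(c,he,[z(100,250),z(147,262),z(642,265),z(691,252)],213.8-92).round(2))
print("bend inner top",onz(c,he,[z(178,95),z(612,95)],213.8-92).round(2))
print("wall pins",onz(c,he,[z(142,22),z(651,24)],213.8-92).round(2))
E
```

```text
[[ 4.26988761e-04  9.67822050e-01  2.51635246e-01  7.06116985e+01]
 [ 9.99999904e-01 -4.37498895e-04 -1.41778311e-05 -9.84221479e-01]
 [ 9.63685246e-05  2.51635228e-01 -9.67822144e-01 -1.47646510e+02]
 [ 0.00000000e+00  0.00000000e+00  0.00000000e+00  1.00000000e+00]] 314.2576463439046 61.69591203269704
[[ 4.26928702e-04  9.67822069e-01  2.51635173e-01  7.06115011e+01]
 [ 9.99999904e-01 -4.37467289e-04 -1.40606925e-05 -9.84311000e-01]
 [ 9.64739085e-05  2.51635155e-01 -9.67822163e-01 -1.47646711e+02]
 [ 0.00000000e+00  0.00000000e+00  0.00000000e+00  1.00000000e+00]] 314.2576463439046 61.69591203269704
[[ 11.38 -90.1  149.8 ]
 [ 10.72  89.52 149.8 ]]
bar [[ 22.04 -45.61  -0.5 ]
 [ 22.08  44.11  -0.5 ]]
plate [[  2.12 -98.18 149.8 ]
 [  1.56  99.18 149.8 ]]
screws [[ 11.08 -89.67 149.8 ]
 [ 10.53  90.01 149.8 ]]
flare tip front outer/inner top [[ 90.94 -77.19 121.8 ]
 [ 87.93 -65.01 121.8 ]
 [ 87.24  65.74 121.8 ]
 [ 90.5   78.43 121.8 ]]
bend inner top [[128.24 -54.63 121.8 ]
 [128.29  55.43 121.8 ]]
wall pins [[144.87 -62.7  121.8 ]
 [144.47  64.21 121.8 ]]
```

play_rows([
  {"linear": [0, 1, 20], "delta_rot": [0, 0, 0.003]},
  {"linear": [0, 1, 50], "delta_rot": [0, 0, 0.003]},
  {"linear": [0, 1, 80], "delta_rot": [0, 0, 0.003]},
  {"linear": [0, 1, 97], "delta_rot": [0, 0, 0.003]},
  {"linear": [0, 1, 103], "delta_rot": [0, 0, 0.003]},
  {"linear": [0, 1, 104], "delta_rot": [0, 0, 0.003]},
  {"linear": [0, 1, 104], "delta_rot": [0, 0, 0.003]},
  {"linear": [0, 1, 104], "delta_rot": [0, 0, 0.003]},
])

```text
clock: 12.42
eef_pos: [442.5, -196.3, 111.5]
tool_rot: [0.998, 0.07, 0.001, 0.001]
wrist_force: [-0.2, -0.2, -1.3]
opening: 29.8
```

```bash
python3 - <<'E'
from h import *
from station import optics
p,s=now();print(np.round(p,2),s["tool_rot"].round(4),s["wrist_force"],s["moment"],s["opening"])
c=optics.capture("wrist");cv2.imwrite("pics/w7.png",c["pixels"]);
E
```

```text
[ 442.47 -196.26  111.47    8.07] [9.975e-01 7.040e-02 6.000e-04 6.000e-04] [-0.17739306 -0.22241482 -1.31527988] [-0.08206498  0.16303925  0.00245047] 29.81686853311151
```

View pics/w7.png

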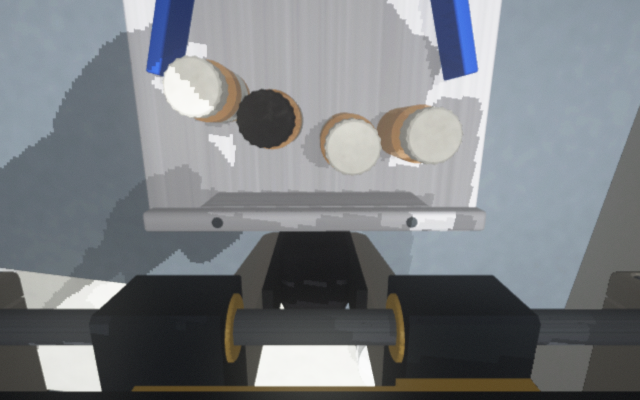

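play_rows([
  {"linear": [0, 0, 1.5], "delta_rot": [0, 0, 0]},
  {"linear": [0, 0, 3], "delta_rot": [0, 0, 0]},
  {"linear": [0, 0, 3.5], "delta_rot": [0, 0, 0]},
  {"linear": [0, 0, 3.5], "delta_rot": [0, 0, 0]},
])

```text
clock: 12.98
eef_pos: [441.9, -195.8, 107.0]
tool_rot: [0.998, 0.07, -0.0, -0.0]
wrist_force: [-0.2, 0.0, -0.9]
opening: 29.7
```

play_rows([
  {"linear": [0, 0, 0.5], "delta_rot": [0, 0, 0]},
  {"linear": [0, 0, 0.5], "delta_rot": [0, 0, 0]},
])

```text
clock: 13.22
eef_pos: [442.0, -195.9, 106.6]
tool_rot: [0.998, 0.07, 0.0, -0.0]
wrist_force: [-0.5, 0.3, -2.2]
opening: 29.5
```

play_rows([
  {"linear": [0, 0, 0.5], "delta_rot": [0, 0, 0]},
  {"linear": [0, 0, 0.5], "delta_rot": [0, 0, 0]},
])

```text
clock: 13.48
eef_pos: [442.0, -195.9, 106.5]
tool_rot: [0.998, 0.07, -0.0, 0.0]
wrist_force: [-3.1, 1.6, 3.9]
opening: 29.6
```

play_rows([
  {"linear": [2, 0, -0.4], "delta_rot": [0, 0, 0]},
  {"linear": [6, 0, -0.4], "delta_rot": [0, 0, 0]},
  {"linear": [10, 0, -0.4], "delta_rot": [0, 0, 0]},
  {"linear": [14, 0, -0.4], "delta_rot": [0, 0, 0]},
  {"linear": [18, 0, -0.4], "delta_rot": [0, 0, 0]},
  {"linear": [22, 0, -0.4], "delta_rot": [0, 0, 0]},
  {"linear": [26, 0, -0.4], "delta_rot": [0, 0, 0]},
  {"linear": [30, 0, -0.4], "delta_rot": [0, 0, 0]},
  {"linear": [34, 0, -0.4], "delta_rot": [0, 0, 0]},
  {"linear": [38, 0, -0.4], "delta_rot": [0, 0, 0]},
])

```text
clock: 14.72
eef_pos: [479.8, -190.5, 106.6]
tool_rot: [0.998, 0.07, 0.0, 0.0]
wrist_force: [-0.5, -0.7, -1.0]
opening: 29.8
```

```bash
cat > look.py <<'E'
import sys
from h import *
from station import optics
p,s=now();print(np.round(p,2),s["tool_rot"].round(4),s["wrist_force"].round(2),s["moment"].round(2),s["opening"])
A=np.radians(8.12);d=np.array(p[:2])-[581,-175.3];print("bar x~",d@[np.cos(A),np.sin(A)]+22.3,"fx,fy cass",s["wrist_force"][:2]@[np.cos(A),np.sin(A)])
c=optics.capture("wrist");cv2.imwrite(f"pics/{sys.argv[1]}.png",c["pixels"])
E
python3 look.py w8
```

```text
[ 479.82 -190.55  106.57    8.07] [9.975e-01 7.030e-02 0.000e+00 1.000e-04] [-0.52 -0.69 -0.98] [-0.04  0.16 -0.01] 29.82472845842406
bar x~ -80.02314391997689 fx,fy cass -0.6165340118463324
```

View pics/w8.png

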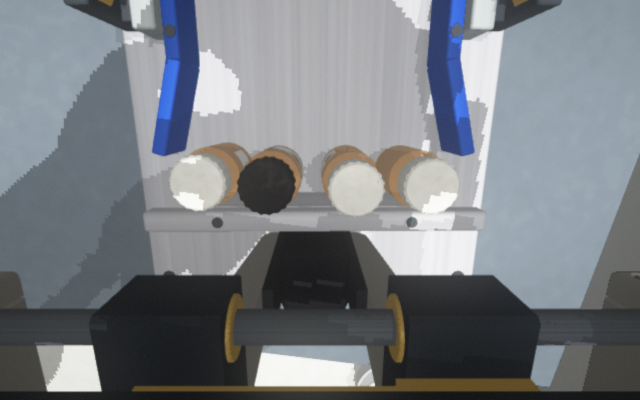

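play_rows([
  {"linear": [4, 0, 0], "delta_rot": [0, 0, 0]},
  {"linear": [8, 0, 0], "delta_rot": [0, 0, 0]},
  {"linear": [12, 0, 0], "delta_rot": [0, 0, 0]},
  {"linear": [16, 0, 0], "delta_rot": [0, 0, 0]},
  {"linear": [20, 0, 0], "delta_rot": [0, 0, 0]},
  {"linear": [24, 0, 0], "delta_rot": [0, 0, 0]},
  {"linear": [28, 0, 0], "delta_rot": [0, 0, 0]},
  {"linear": [32, 0, 0], "delta_rot": [0, 0, 0]},
  {"linear": [36, 0, 0], "delta_rot": [0, 0, 0]},
  {"linear": [40, 0, 0], "delta_rot": [0, 0, 0]},
])

```text
clock: 16.02
eef_pos: [519.4, -184.9, 106.6]
tool_rot: [0.998, 0.07, -0.0, 0.0]
wrist_force: [-10.9, -1.7, 8.7]
opening: 29.9
```

```bash
python3 look.py w9
```

```text
[ 519.37 -184.93  106.58    8.07] [ 9.975e-01  7.040e-02 -1.000e-04  0.000e+00] [-10.86  -1.67   8.71] [-0.2   1.81  0.05] 29.870803189056605
bar x~ -40.07473463763712 fx,fy cass -10.987203255715658
```

View pics/w9.png

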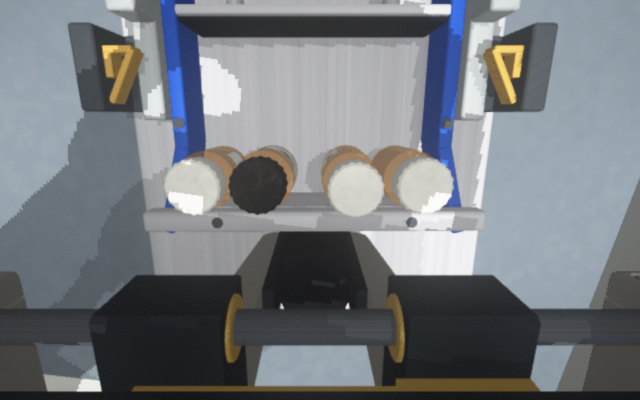

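```bash
python3 -c "
import cv2
a=cv2.imread('pics/w9.png')[60:260,130:500];cv2.imwrite('pics/w9z.png',cv2.resize(a,None,fx=2.1,fy=2.1,interpolation=2))
from station import optics
a=optics.capture('scene')['pixels'][120:260,270:440];cv2.imwrite('pics/s1z.png',cv2.resize(a,None,fx=4,fy=4,interpolation=2))"
```

```text
(no output)
```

View pics/w9z.png

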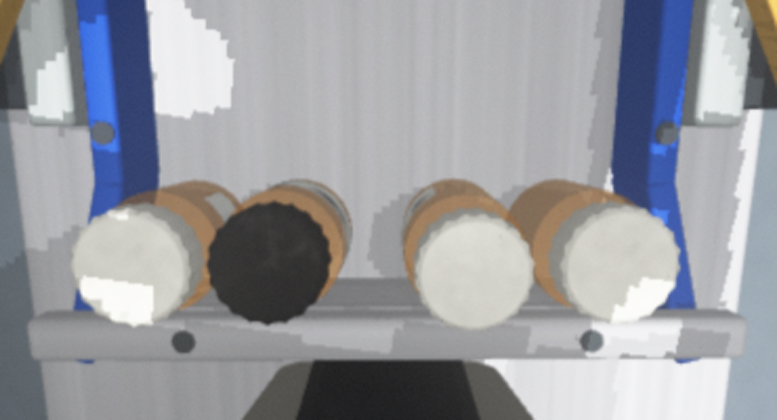

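View pics/s1z.png

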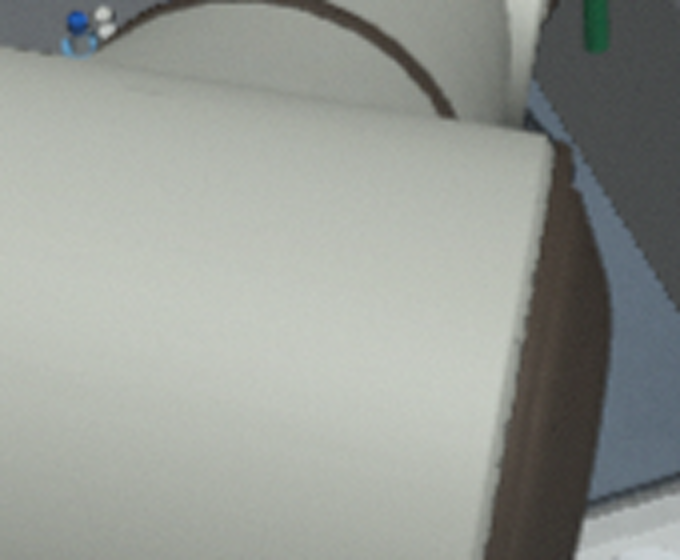

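play_rows([
  {"linear": [0, 0, -0.5], "delta_rot": [0, 0, 0]},
  {"linear": [0, 0, -0.5], "delta_rot": [0, 0, 0]},
])

```text
clock: 16.38
eef_pos: [519.3, -184.6, 106.6]
tool_rot: [0.998, 0.07, 0.0, -0.0]
wrist_force: [1.7, -0.0, -0.4]
opening: 29.6
```

play_rows([
  {"linear": [3, 0, -0.3], "delta_rot": [0, 0, 0]},
  {"linear": [6, 0, -0.4], "delta_rot": [0, 0, 0]},
  {"linear": [9, 0, -0.5], "delta_rot": [0, 0, 0]},
  {"linear": [12, 0, -0.5], "delta_rot": [0, 0, 0]},
  {"linear": [15, 0, -0.5], "delta_rot": [0, 0, 0]},
  {"linear": [15, 0, -0.5], "delta_rot": [0, 0, 0]},
])

```text
clock: 17.12
eef_pos: [534.4, -182.8, 107.6]
tool_rot: [0.998, 0.07, 0.0, 0.0]
wrist_force: [-0.8, -0.3, -2.6]
opening: 30.0
```

```bash
python3 look.py w10
```

```text
[ 534.38 -182.77  107.58    8.07] [9.975e-01 7.040e-02 2.000e-04 0.000e+00] [-0.81 -0.29 -2.59] [0.02 0.2  0.02] 29.9792348528321
bar x~ -24.90938672746942 fx,fy cass -0.8432109169262082
```

View pics/w10.png

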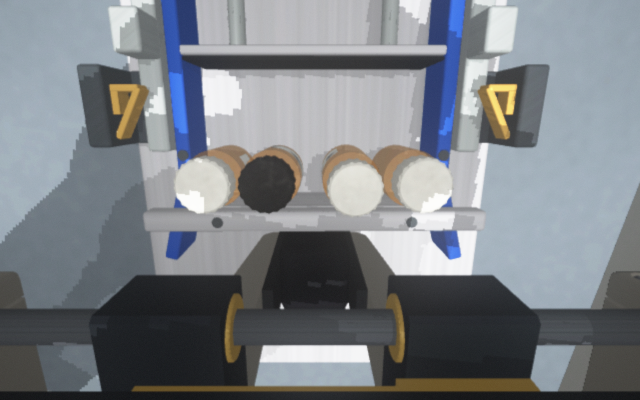

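play_rows([
  {"linear": [4, 0, 0.2], "delta_rot": [0, 0, 0]},
  {"linear": [8, 0, 0.2], "delta_rot": [0, 0, 0]},
  {"linear": [12, 0, 0.2], "delta_rot": [0, 0, 0]},
  {"linear": [16, 0, 0.2], "delta_rot": [0, 0, 0]},
  {"linear": [20, 0, 0.2], "delta_rot": [0, 0, 0]},
  {"linear": [24, 0, 0.2], "delta_rot": [0, 0, 0]},
  {"linear": [27, 0, 0.2], "delta_rot": [0, 0, 0]},
  {"linear": [30, 0, 0.2], "delta_rot": [0, 0, 0]},
  {"linear": [30, 0, 0.2], "delta_rot": [0, 0, 0]},
])

```text
clock: 18.3
eef_pos: [564.0, -178.6, 107.3]
tool_rot: [0.998, 0.07, 0.0, 0.0]
wrist_force: [0.1, -1.1, -1.7]
opening: 30.1
```

```bash
python3 look.py w11
```

```text
[ 564.05 -178.56  107.3     8.07] [9.975e-01 7.040e-02 2.000e-04 0.000e+00] [ 0.11 -1.12 -1.69] [ 0.01  0.16 -0.01] 30.08563564286822
bar x~ 5.0565761464415715 fx,fy cass -0.05124787111189927
```

View pics/w11.png

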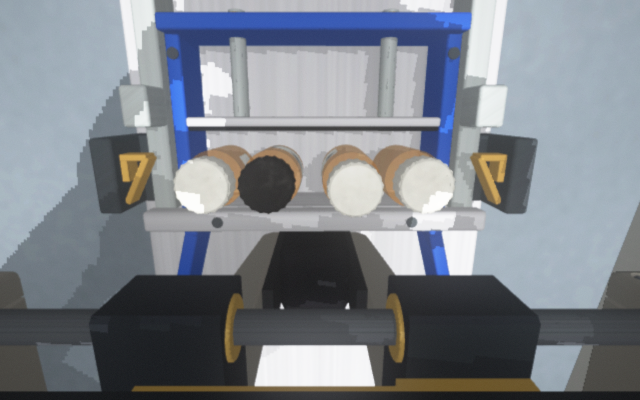

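play_rows([
  {"linear": [1.5, 0, 0], "delta_rot": [0, 0, 0]},
  {"linear": [3, 0, 0], "delta_rot": [0, 0, 0]},
  {"linear": [4.5, 0, 0], "delta_rot": [0, 0, 0]},
  {"linear": [6, 0, 0], "delta_rot": [0, 0, 0]},
  {"linear": [7, 0, 0], "delta_rot": [0, 0, 0]},
  {"linear": [8, 0, 0], "delta_rot": [0, 0, 0]},
])

```text
clock: 19.1
eef_pos: [571.7, -177.5, 107.3]
tool_rot: [0.998, 0.07, -0.0, -0.0]
wrist_force: [-1.0, 0.3, -2.4]
opening: 29.8
```

play_rows([
  {"linear": [1, 0, 0], "delta_rot": [0, 0, 0]},
  {"linear": [2, 0, 0], "delta_rot": [0, 0, 0]},
  {"linear": [3, 0, 0], "delta_rot": [0, 0, 0]},
])

```text
clock: 19.48
eef_pos: [573.7, -177.1, 107.2]
tool_rot: [0.998, 0.07, -0.001, -0.0]
wrist_force: [-6.0, -0.7, 1.3]
opening: 29.7
```

play_rows([
  {"linear": [1, 0, 0], "delta_rot": [0, 0, 0]},
  {"linear": [2, 0, 0], "delta_rot": [0, 0, 0]},
])

```text
clock: 19.73
eef_pos: [575.6, -176.9, 107.2]
tool_rot: [0.998, 0.07, -0.001, -0.0]
wrist_force: [-4.1, -0.7, 0.0]
opening: 29.8
```

play_rows([
  {"linear": [1, 0, 0], "delta_rot": [0, 0, 0]},
  {"linear": [2, 0, 0], "delta_rot": [0, 0, 0]},
])

```text
clock: 19.98
eef_pos: [577.2, -176.5, 107.1]
tool_rot: [0.998, 0.07, -0.002, -0.0]
wrist_force: [-7.6, -0.5, 1.3]
opening: 29.7
```

```bash
python3 look.py w12;  python3 -c "
import cv2
a=cv2.imread('pics/w12.png')[60:260,60:560];cv2.imwrite('pics/w12z.png',cv2.resize(a,None,fx=1.6,fy=1.6,interpolation=2))"
```

```text
[ 577.21 -176.5   107.1     8.08] [ 9.975e-01  7.040e-02 -1.800e-03 -3.000e-04] [-7.61 -0.52  1.31] [-0.05  1.36 -0.02] 29.710335899087845
bar x~ 18.373731794790718 fx,fy cass -7.604912809642575
```

View pics/w12z.png

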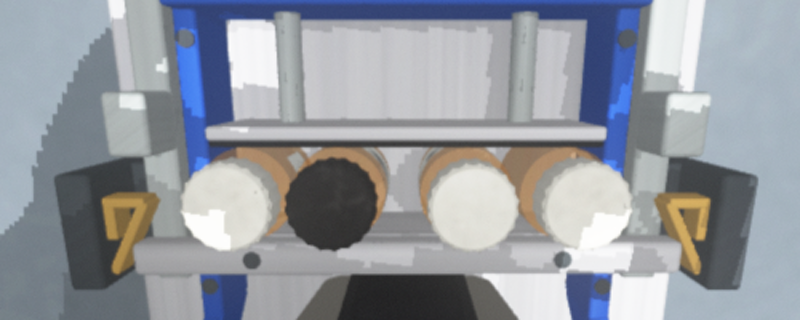

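play_rows([
  {"linear": [1, 0, 0], "delta_rot": [0, 0, 0]},
  {"linear": [2, 0, 0], "delta_rot": [0, 0, 0]},
  {"linear": [3, 0, 0], "delta_rot": [0, 0, 0]},
])

```text
clock: 20.4
eef_pos: [579.8, -176.2, 107.0]
tool_rot: [0.998, 0.07, -0.002, -0.0]
wrist_force: [-7.9, -1.6, 2.3]
opening: 29.5
```

play_rows([
  {"linear": [1, 0, 0], "delta_rot": [0, 0, 0]},
  {"linear": [2, 0, 0], "delta_rot": [0, 0, 0]},
  {"linear": [3, 0, 0], "delta_rot": [0, 0, 0]},
])

```text
clock: 20.78
eef_pos: [582.5, -175.8, 106.9]
tool_rot: [0.998, 0.07, -0.003, -0.0]
wrist_force: [-9.5, -0.8, 2.6]
opening: 30.0
```

play_rows([
  {"linear": [1, 0, 0], "delta_rot": [0, 0, 0]},
  {"linear": [2, 0, 0], "delta_rot": [0, 0, 0]},
  {"linear": [3, 0, 0], "delta_rot": [0, 0, 0]},
])

```text
clock: 21.15
eef_pos: [585.3, -175.4, 106.8]
tool_rot: [0.998, 0.071, -0.003, -0.0]
wrist_force: [-9.2, -1.6, 1.6]
opening: 29.9
```

```bash
python3 look.py w13;  python3 -c "
import cv2
a=cv2.imread('pics/w13.png')[60:260,60:560];cv2.imwrite('pics/w13z.png',cv2.resize(a,None,fx=1.6,fy=1.6,interpolation=2))"
```

```text
[ 585.25 -175.37  106.81    8.09] [ 9.975e-01  7.050e-02 -2.900e-03 -4.000e-04] [-9.15 -1.63  1.61] [-0.2   1.81  0.03] 29.93264479589884
bar x~ 26.502871004022964 fx,fy cass -9.291123552162823
```

View pics/w13z.png

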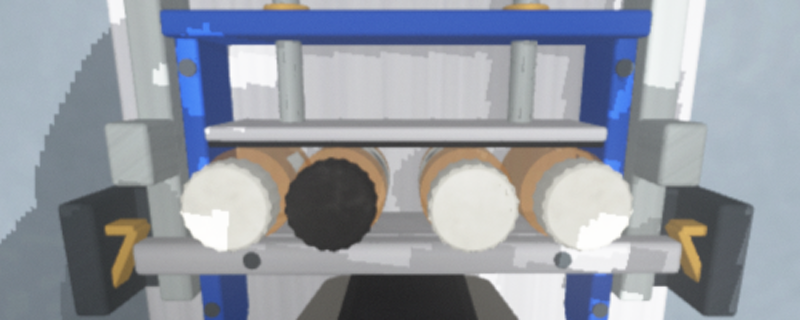

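play_rows([
  {"linear": [1, 0, 0], "delta_rot": [0, 0, 0]},
  {"linear": [2, 0, 0], "delta_rot": [0, 0, 0]},
  {"linear": [3, 0, 0], "delta_rot": [0, 0, 0]},
])

```text
clock: 21.58
eef_pos: [588.1, -175.0, 106.8]
tool_rot: [0.998, 0.07, -0.003, -0.0]
wrist_force: [-8.5, -1.6, 1.2]
opening: 29.7
```

play_rows([
  {"linear": [1, 0, 0], "delta_rot": [0, 0, 0]},
  {"linear": [2, 0, 0], "delta_rot": [0, 0, 0]},
  {"linear": [3, 0, 0], "delta_rot": [0, 0, 0]},
])

```text
clock: 21.95
eef_pos: [591.4, -174.6, 106.8]
tool_rot: [0.998, 0.07, -0.003, -0.0]
wrist_force: [-8.8, -1.4, 2.2]
opening: 30.0
```

play_rows([
  {"linear": [1, 0, 0], "delta_rot": [0, 0, 0]},
  {"linear": [2, 0, 0], "delta_rot": [0, 0, 0]},
])

```text
clock: 22.2
eef_pos: [593.3, -174.2, 106.8]
tool_rot: [0.998, 0.07, -0.003, -0.0]
wrist_force: [-9.2, -0.3, 1.8]
opening: 30.0
```

```bash
python3 look.py w14;  python3 -c "
import cv2
a=cv2.imread('pics/w14.png')[60:260,60:560];cv2.imwrite('pics/w14z.png',cv2.resize(a,None,fx=1.6,fy=1.6,interpolation=2))"
```

```text
[ 593.25 -174.25  106.82    8.08] [ 9.975e-01  7.050e-02 -2.800e-03 -4.000e-04] [-9.21 -0.27  1.83] [-0.23  1.76  0.07] 30.0261121877107
bar x~ 34.57745331908899 fx,fy cass -9.153995129109838
```

View pics/w14z.png

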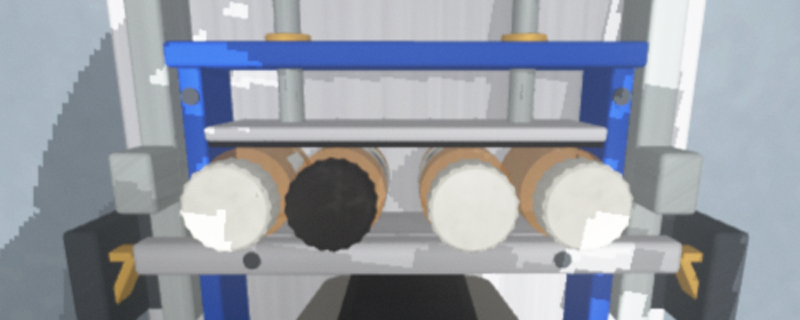

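play_rows([
  {"linear": [1, 0, 0], "delta_rot": [0, 0, 0]},
  {"linear": [2, 0, 0], "delta_rot": [0, 0, 0]},
  {"linear": [3, 0, 0], "delta_rot": [0, 0, 0]},
])

```text
clock: 22.62
eef_pos: [596.1, -173.9, 106.8]
tool_rot: [0.998, 0.07, -0.003, -0.0]
wrist_force: [-10.5, -1.1, 2.1]
opening: 29.6
```

play_rows([
  {"linear": [0.7, 0, 0], "delta_rot": [0, 0, 0]},
  {"linear": [1.4, 0, 0], "delta_rot": [0, 0, 0]},
])

```text
clock: 22.88
eef_pos: [597.5, -173.7, 106.8]
tool_rot: [0.998, 0.07, -0.003, -0.0]
wrist_force: [-6.2, -2.2, 0.4]
opening: 29.7
```

```bash
python3 look.py w15;  python3 -c "
import cv2
a=cv2.imread('pics/w15.png')[60:260,60:560];cv2.imwrite('pics/w15z.png',cv2.resize(a,None,fx=1.6,fy=1.6,interpolation=2))"
```

```text
[ 597.47 -173.73  106.82    8.08] [ 9.975e-01  7.050e-02 -3.000e-03 -3.000e-04] [-6.24 -2.17  0.38] [-0.18  1.29  0.18] 29.652504693349716
bar x~ 38.82241338240526 fx,fy cass -6.481635074577711
```

View pics/w15z.png

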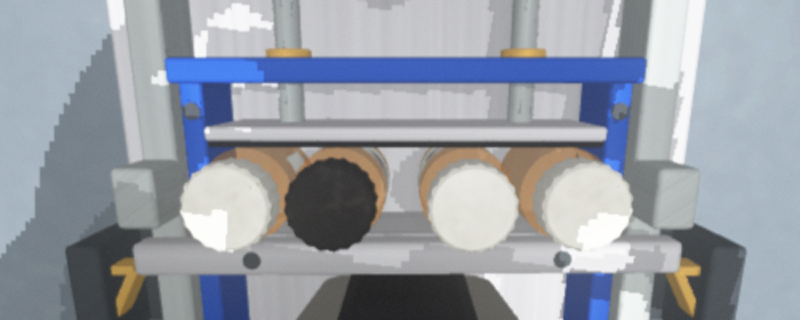

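play_rows([
  {"linear": [0.7, 0, 0], "delta_rot": [0, 0, 0]},
  {"linear": [1.4, 0, 0], "delta_rot": [0, 0, 0]},
])

```text
clock: 23.18
eef_pos: [598.8, -173.5, 106.8]
tool_rot: [0.998, 0.07, -0.003, -0.0]
wrist_force: [-10.6, -1.8, 2.8]
opening: 29.7
```

play_rows([
  {"linear": [0.7, 0, 0], "delta_rot": [0, 0, 0]},
  {"linear": [0.7, 0, 0], "delta_rot": [0, 0, 0]},
])

```text
clock: 23.42
eef_pos: [599.7, -173.6, 106.8]
tool_rot: [0.998, 0.07, -0.003, -0.0]
wrist_force: [-8.4, -1.4, 1.2]
opening: 29.4
```

play_rows([
  {"linear": [0.7, 0, 0], "delta_rot": [0, 0, 0]},
  {"linear": [0.7, 0, 0], "delta_rot": [0, 0, 0]},
])

```text
clock: 23.68
eef_pos: [600.4, -173.4, 106.8]
tool_rot: [0.998, 0.07, -0.003, -0.0]
wrist_force: [-9.3, -1.1, 2.0]
opening: 29.9
```

```bash
python3 look.py w16;  python3 -c "
import cv2
a=cv2.imread('pics/w16.png')[60:260,60:560];cv2.imwrite('pics/w16z.png',cv2.resize(a,None,fx=1.6,fy=1.6,interpolation=2))"
```

```text
[ 600.36 -173.41  106.81    8.08] [ 9.975e-01  7.040e-02 -2.800e-03 -3.000e-04] [-9.26 -1.11  1.95] [-0.25  1.72  0.06] 29.85624540812321
bar x~ 41.73498600365378 fx,fy cass -9.326912185418909
```

View pics/w16z.png

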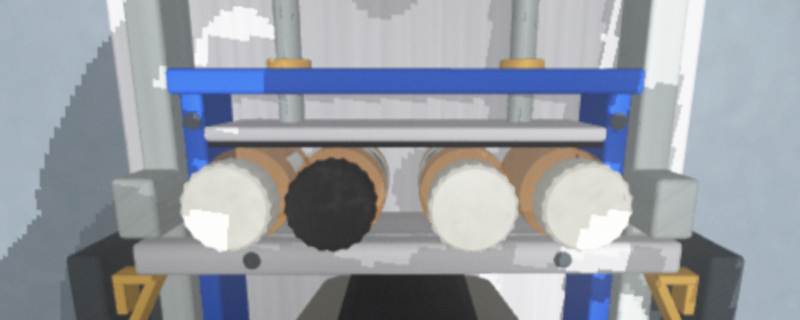

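play_rows([
  {"linear": [0.6, 0, 0], "delta_rot": [0, 0, 0]},
  {"linear": [0.6, 0, 0], "delta_rot": [0, 0, 0]},
])

```text
clock: 23.98
eef_pos: [600.9, -173.3, 106.8]
tool_rot: [0.998, 0.07, -0.003, -0.0]
wrist_force: [-10.1, -1.4, 1.8]
opening: 29.6
```

play_rows([
  {"linear": [0.6, 0, 0], "delta_rot": [0, 0, 0]},
  {"linear": [0.6, 0, 0], "delta_rot": [0, 0, 0]},
])

```text
clock: 24.22
eef_pos: [601.5, -173.2, 106.8]
tool_rot: [0.998, 0.07, -0.003, -0.0]
wrist_force: [-8.8, -2.0, 2.7]
opening: 29.8
```

```bash
python3 look.py w17;  python3 -c "
import cv2
a=cv2.imread('pics/w17.png')[60:260,60:560];cv2.imwrite('pics/w17z.png',cv2.resize(a,None,fx=1.6,fy=1.6,interpolation=2))"
```

```text
[ 601.48 -173.19  106.82    8.08] [ 9.975e-01  7.050e-02 -2.900e-03 -3.000e-04] [-8.78 -1.96  2.73] [-0.25  1.78  0.04] 29.8280285507225
bar x~ 42.8710083700134 fx,fy cass -8.973698162681895
```

View pics/w17z.png

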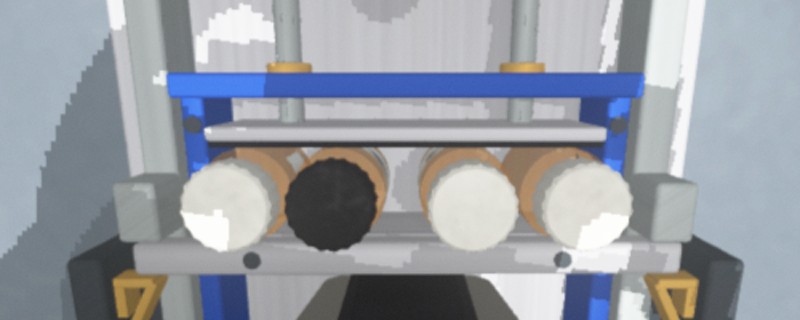

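play_rows([
  {"linear": [0.6, 0, 0], "delta_rot": [0, 0, 0]},
  {"linear": [0.6, 0, 0], "delta_rot": [0, 0, 0]},
])

```text
clock: 24.52
eef_pos: [601.6, -173.2, 106.8]
tool_rot: [0.998, 0.07, -0.004, -0.0]
wrist_force: [-12.2, -1.2, 4.2]
opening: 30.0
```

play_rows([
  {"linear": [0.5, 0, 0], "delta_rot": [0, 0, 0]},
  {"linear": [0.5, 0, 0], "delta_rot": [0, 0, 0]},
])

```text
clock: 24.78
eef_pos: [601.7, -173.1, 106.9]
tool_rot: [0.998, 0.07, -0.004, -0.0]
wrist_force: [-13.8, -0.5, 4.3]
opening: 29.5
```

play_rows([
  {"linear": [-0.7, 0, 0], "delta_rot": [0, 0, 0]},
  {"linear": [-1.4, 0, 0], "delta_rot": [0, 0, 0]},
  {"linear": [-2.1, 0, 0], "delta_rot": [0, 0, 0]},
  {"linear": [-2.8, 0, 0], "delta_rot": [0, 0, 0]},
  {"linear": [-3.2, 0, 0], "delta_rot": [0, 0, 0]},
  {"linear": [-3.2, 0, 0], "delta_rot": [0, 0, 0]},
])

```text
clock: 25.52
eef_pos: [600.6, -173.2, 106.7]
tool_rot: [0.998, 0.07, -0.001, -0.0]
wrist_force: [-5.2, -0.1, -2.5]
opening: 29.8
```

play_rows([
  {"linear": [-0.6, 0, 0], "delta_rot": [0, 0, 0]},
  {"linear": [-1, 0, 0], "delta_rot": [0, 0, 0]},
  {"linear": [-1, 0, 0], "delta_rot": [0, 0, 0]},
])

```text
clock: 25.9
eef_pos: [599.9, -173.3, 106.7]
tool_rot: [0.998, 0.07, -0.001, -0.0]
wrist_force: [-5.2, -1.9, -2.2]
opening: 29.9
```

```bash
python3 look.py w18;  python3 -c "
import cv2
a=cv2.imread('pics/w18.png')[60:260,60:560];cv2.imwrite('pics/w18z.png',cv2.resize(a,None,fx=1.6,fy=1.6,interpolation=2))"
```

```text
[ 599.88 -173.28  106.73    8.06] [ 9.975e-01  7.030e-02 -1.000e-03 -3.000e-04] [-5.18 -1.92 -2.2 ] [-0.23  1.17 -0.06] 29.931967894755605
bar x~ 41.27634755271712 fx,fy cass -5.394209875302955
```

View pics/w18z.png

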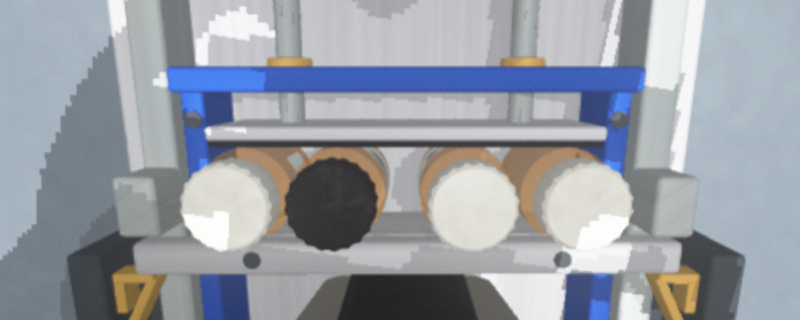

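play_rows([
  {"linear": [-0.6, 0, 0], "delta_rot": [0, 0, 0]},
  {"linear": [-1, 0, 0], "delta_rot": [0, 0, 0]},
  {"linear": [-1, 0, 0], "delta_rot": [0, 0, 0]},
])

```text
clock: 26.32
eef_pos: [599.6, -173.3, 106.8]
tool_rot: [0.998, 0.07, -0.0, -0.0]
wrist_force: [-1.5, -0.2, -7.0]
opening: 29.7
```

play_rows([
  {"linear": [-0.6, 0, 0], "delta_rot": [0, 0, 0]},
  {"linear": [-0.6, 0, 0], "delta_rot": [0, 0, 0]},
])

```text
clock: 26.58
eef_pos: [599.5, -173.4, 107.3]
tool_rot: [0.998, 0.07, 0.001, -0.0]
wrist_force: [0.4, 0.3, -7.9]
opening: 29.8
```

play_rows([
  {"linear": [0, 0, 0.5], "delta_rot": [0, 0, 0]},
  {"linear": [0, 0, 0.7], "delta_rot": [0, 0, 0]},
  {"linear": [0, 0, 0.7], "delta_rot": [0, 0, 0]},
])

```text
clock: 26.95
eef_pos: [599.5, -173.5, 107.2]
tool_rot: [0.998, 0.07, 0.001, 0.0]
wrist_force: [0.5, 3.1, -2.0]
opening: 29.7
```

play_rows([
  {"linear": [0, 0, 0.4], "delta_rot": [0, 0, 0]},
  {"linear": [0, 0, 0.4], "delta_rot": [0, 0, 0]},
])

```text
clock: 27.2
eef_pos: [599.5, -173.5, 107.1]
tool_rot: [0.998, 0.07, 0.0, 0.0]
wrist_force: [-1.9, 2.6, 2.9]
opening: 30.1
```

```bash
python3 look.py w19;  python3 -c "
import cv2
a=cv2.imread('pics/w19.png')[60:260,60:560];cv2.imwrite('pics/w19z.png',cv2.resize(a,None,fx=1.6,fy=1.6,interpolation=2))"
```

```text
[ 599.5  -173.5   107.1     8.07] [9.975e-01 7.030e-02 5.000e-04 0.000e+00] [-1.91  2.64  2.85] [ 0.7   0.54 -0.11] 30.11994802282585
bar x~ 40.873175747578706 fx,fy cass -1.5137840525560846
```

View pics/w19z.png

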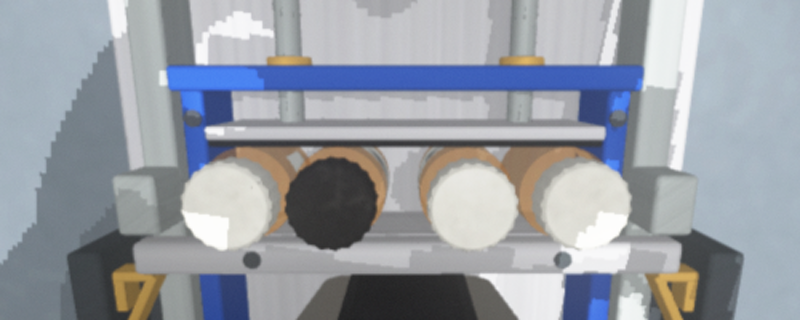

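play_rows([
  {"linear": [0, 0, 0], "delta_rot": [0, 0, 0]},
  {"linear": [0, 0, 0], "delta_rot": [0, 0, 0]},
  {"linear": [0, 0, 0], "delta_rot": [0, 0, 0]},
  {"linear": [0, 0, 0], "delta_rot": [0, 0, 0]},
], jaw=0.54)

```text
clock: 27.75
eef_pos: [599.1, -173.8, 106.2]
tool_rot: [0.998, 0.07, 0.0, 0.0]
wrist_force: [-0.5, -0.4, -0.4]
opening: 49.6
```

```bash
python3 look.py w20;  python3 -c "
import cv2
a=cv2.imread('pics/w20.png')[60:360,60:560];cv2.imwrite('pics/w20z.png',cv2.resize(a,None,fx=1.6,fy=1.6,interpolation=2))"
```

```text
[ 599.11 -173.78  106.21    8.06] [9.975e-01 7.030e-02 1.000e-04 1.000e-04] [-0.51 -0.38 -0.4 ] [0.   0.14 0.01] 49.57599825689615
bar x~ 40.43789943621404 fx,fy cass -0.5569876380529911
```

View pics/w20z.png

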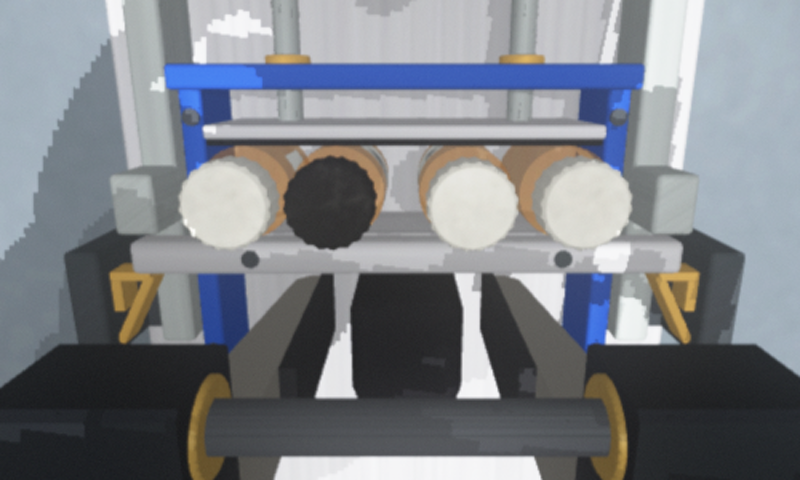

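Both brass catches sit behind the ears (zoomed px ~(130,270) and (675,270)), and the fingers are clear of the grip on both sides. I'll withdraw straight up.

play_rows([
  {"linear": [0, 0, -5], "delta_rot": [0, 0, 0]},
  {"linear": [0, 0, -20], "delta_rot": [0, 0, 0]},
  {"linear": [0, 0, -45], "delta_rot": [0, 0, 0]},
  {"linear": [0, 0, -80], "delta_rot": [0, 0, 0]},
  {"linear": [0, 0, -115], "delta_rot": [0, 0, 0]},
  {"linear": [-30, 0, -140], "delta_rot": [0, 0, 0]},
  {"linear": [-70, 0, -150], "delta_rot": [0, 0, 0]},
  {"linear": [-70, 0, -150], "delta_rot": [0, 0, 0]},
  {"linear": [-70, 0, -150], "delta_rot": [0, 0, 0]},
])

```text
clock: 28.92
eef_pos: [530.3, -183.5, 256.9]
tool_rot: [0.998, 0.07, 0.001, 0.0]
wrist_force: [0.5, -0.3, -0.6]
opening: 49.6
```

```bash
python3 look.py w21;  python3 -c "
import cv2
a=cv2.imread('pics/w21.png')[0:260,140:500];cv2.imwrite('pics/w21z.png',cv2.resize(a,None,fx=2.2,fy=2.2,interpolation=2))
from station import optics
cv2.imwrite('pics/t2.png',optics.capture('top')['pixels'])"
```

```text
[ 530.28 -183.47  256.93    8.06] [9.975e-01 7.020e-02 7.000e-04 3.000e-04] [ 0.46 -0.27 -0.64] [-0.02  0.17 -0.02] 49.60434098645996
bar x~ -29.06349676838703 fx,fy cass 0.4168155945140453
```

View pics/w21z.png

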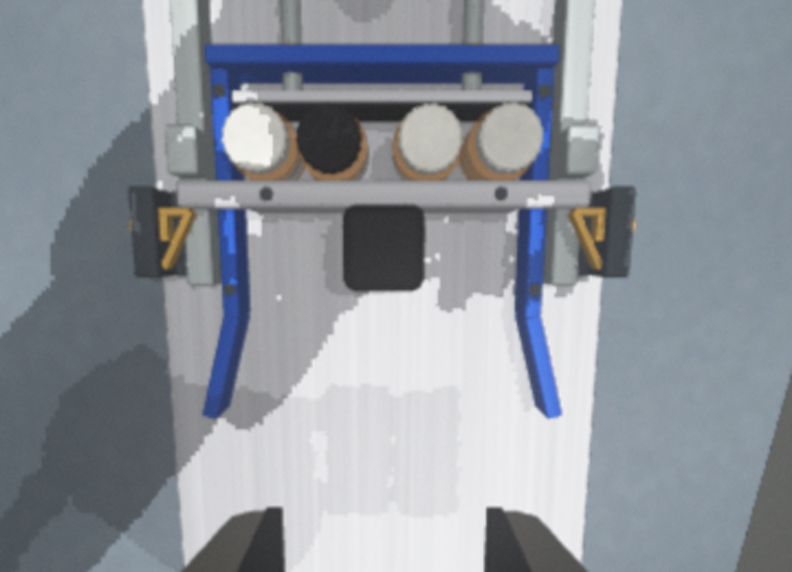

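View pics/t2.png

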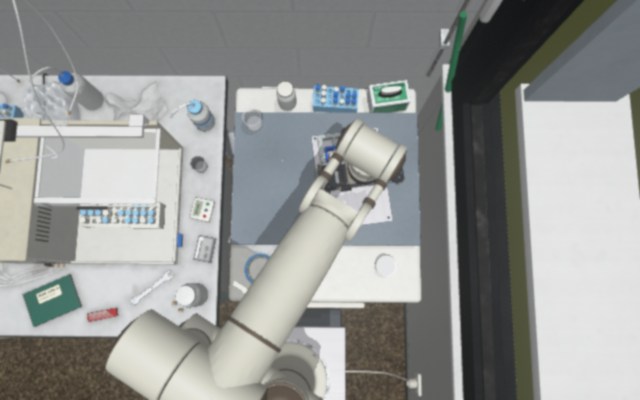

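The bar is square behind both catches, which sit at zoomed px (175,210) and (590,210). The four vials stand clamped between the bar and the plate. The beaker and dishes are where they were, and the arm is clear.

```bash
python3 -c "
from station import ctrl
print(ctrl.close_job())"
```

```text
the job is handed in; nothing more can be done
None
```

The job is done and handed in at about 29 s. The closing bar is locked behind both catches, and the four vials stand clamped against the pressure plate.

- **How it went:** I took the bar by its grip and turned it about 163°. I then swept the vials standing off the apron and into the channel. Both catches visibly snapped in just before the bar stopped at the shoulders, at about cassette x 43.
- **Forces:** The push stayed between 4 and 11 N, reaching 13.8 N at the shoulders. It also touched 11 N earlier, at cassette x -40. There the blade was pressing on the floor, so I raised it about 1 mm and the force fell to zero.
- **Lock check:** Backing off while still holding the bar, it came back about 2 mm and stopped. The pushing force then dropped to zero, so the catches were carrying the spring load.
- **Last look:** After release and withdrawal, the wrist picture showed the bar square behind both catches and all four vials upright. The top picture showed the beaker and dishes where they were.
- **What did not agree:** The camera measurements differed by 1 to 2 mm, and lengths read 1 to 2 % short. That was within the channel's clearance and caused no trouble. While backing off I also briefly pulled up on the bar with about 8 N, and eased it down before letting go.

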